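Top up the bar holder and latch its hold-down arm

TASK

Lay the full-size gold-wrapped chocolate bar that lies on its own on the table flat on top of the two bars in the metal holder, between its guides. Then swing the holder's hinged hold-down arm over the stack until it rests fully down in its forked catch, and let go.

Things in the scene. Friction and masses are not known exactly. Their poses are not given: they have to be found in the camera images.
- bar: Loose gold-wrapped chocolate bar, 52 x 110 x 14 mm (x, y, z), about 110 g, flat on the table left or right of the holder. Origin at the centre of its underside, y along its length. (The only other single gold piece is a mini bar, 42 x 58 x 14 mm, not wanted; a tall stack of gold bars stands at the back.)
- bar_center (a point): Centre of that bar, 7 mm above its underside.
- holder: Metal bar holder fixed on the table, base plate 125 x 215 x 8 mm (x, y, z), origin at the centre of its underside. Two bars already lie in it lengthwise along y (top at z = 36 mm). Four thin guides at x = +-29 mm (inner faces), y = +-36 to +-48, upright to z = 52, flared out to 63; open between them for fingers. End posts, inner faces at y = +-60, carry the hinge (+y) and catch (-y).
- seat (a point): Fixed point of the holder, (0, 0, 43 mm) in its frame, axes as the holder's: where the centre of the new bar is when it lies on the two others.
- catch (a point): Fixed point of the holder, (0, -70, 60 mm) in its frame: the middle of the closed arm in the forked catch. Two prongs 16 mm apart inside, 26 mm over the outside, y = -63 to -77 mm, up to z = 73 mm.
- hinge (a point): Fixed point of the holder, (0, 72, 60 mm) in its frame, on the arm's hinge axis, which is parallel to the holder's x. The hinge post is 26 mm wide in x, up to z = 70 mm.
- keeper_handle (a point): Middle of the arm's cross handle, 176 mm from the hinge: a round bar with black grips, 12 mm in diameter, 88 mm long, parallel to the holder's x, forming a T with the arm (12 mm wide, 8 mm thick). It can be pinched on either side of the arm, about 28 mm from its middle, and turns between the fingers as the arm swings.
- keeper (a joint): Angle of the hold-down arm (rad): 0 = closed, level along the holder's -y, down in the catch (a stop); pi/2 upright; starts near 2, leaning away from the stack; limit 2.25. At q the handle is at y = 72 - 176 cos q, z = 60 + 176 sin q mm in the holder's frame. Closed, the arm's pad clears a seated bar by 3 mm. The stiff hinge stays where left (about 3 N at the handle moves it).
Mind the look-alikes: they are no part of the job. What is shaped like the bar but green or pink is not meant.

How it is judged:
By the outcome, as a careful person would: the job done as asked, in the order asked, and still so for the second after the job is handed in, with the robot touching nothing.
It also fails if it takes over 64 s, if anything falls off the work surface, if the arm or the gripper's body presses on something with over 40 N, if the wrist force passes 120 N, or if a joint passes its speed limit or range.

ROBOT

A 6-joint arm with a two-finger parallel gripper is mounted at the origin on the work surface. World frame = base frame: x ahead of the robot, y to its left, z up, the work surface at z = 0. Lengths are in m, angles in degrees, forces in N, time in s.
With the tool pointing down it reaches from about 0.35 to 0.875 m from the base axis. Payload 4.2 kg.
Tool frame: the origin (TCP) lies midway between the tips of the shut fingers; the grasp point (between the pads) lies 19 mm behind it; z points along the fingers, y is the line along which they close (so a half turn about z gives the same grasp; the last joint's range is limited). The gripper opens to 87 mm and grips with 3 to 60 N. Pads are 19 mm wide; open, the fingers measure 117 mm over their backs; the gripper's body (75 mm by 190 mm) begins 51 mm behind the grasp point.
Start: joints at [-61.444, 22.042, 0.453, 0, -68.411, -14.817], TCP at [0.148, -0.607, 0.223] pointing down, gripper open.
Joint ranges: [-179.83, 179.83], [-69.29, 118.12], [-61.27, 80.66], [-181.25, 117.63], [-171.15, -9.14], [-177.46, 177.46]. Speed limits (degrees/s): [159.86, 159.86, 180, 180, 180, 180].

INTERFACE

Orientations are given as [roll, pitch, yaw] about the fixed x, y, z axes, in that order (R = Rz(yaw) Ry(pitch) Rx(roll)).
In Python, from workcell import env gives the robot as it stands. The module is installed in compiled form; this text tells all that it offers. Calls block until the motion is done:
- env.goto(position, orientation): joint-space move of the TCP to a pose.
- env.move_straight(position, rotation=None, rate=0.15, force_limit=None): straight line of the TCP; rotation=None keeps the orientation; rate is the mean speed in m/s. With force_limit (N) it stops when the force on the tool has changed by that much, and returns True; else False.
- env.set_joints(angles): joint-space move.
- env.gripper_to(opening, grasp_force=None): opening from 0.0 (shut) to 1.0 (fully open); grasp_force is the grip in N (None keeps the last); returns when the fingers have stopped.
- env.dwell(seconds).
- env.inverse_kinematics(position, orientation): joint angles nearest the present ones, or None.
- env.read_state(): the state.
- env.grab_frame(name): name is "side" or "top" or "wrist"; returns a dict with "image" (480x640x3 uint8, blue, green, red), "fx", "fy", "cx", "cy" (pixels), "position" and "orientation" of the camera in the world. Camera axes: x right, y up, looking along -z (the intrinsics and any distortion apply to the point x, -y, -z); pixel columns grow to the right and rows downward; lengths in m; the calibration is good to about 2 mm. A picture is of the moment at which its call begins. There is no depth.
A pose or a line that the arm cannot do raises env.Unreachable and nothing moves.
- env.close_job(): hands the job in; it is judged then, once.
Trained networks look in a picture, given as the dict that the camera call returned (one of the last four; its "shot" number tells which), for a name from the list of things; names that differ only in an ending like _2 or _b are one class to them, and where a whole thing is asked for, a point or a joint stands for the part that bears it (a point fixed in the world has none). Each returns a list of dicts, best first, with "score" (0 to 1); they miss things now and then, are a little off and sometimes report something else, mostly with a low value. They report only what shows in the picture. A call takes as long as a camera call. They do not tell look-alikes from the thing itself.
- env.search_frame(picture, thing): "xyz" ([x, y, z] in m, in world coordinates, good to about 4 mm: the middle of the surface that is visible of it).
- env.trace(picture, thing): "mask" (480x640 bool, what is visible of it).
The state is a dict: "clock": time; "joint_positions": joint angles; "qvel": joint speeds; "joint_torque": joint torques, N m; "position": TCP position; "tool_rot": TCP orientation; "force": force on the tool from outside, world axes, zero at the start; "wrist_torque": the same for the moment, N m; "opening": opening from 0.0 (shut) to 1.0 (fully open); "finger_force": force on a finger pad.
Only numpy, scipy, OpenCV 4.12 (cv2) and the standard library are available. Lean on these libraries where they do the work, as an engineer would, in place of code of your own. Each camera call takes 0.05 s, during which the arm holds its last target. There are 200 camera calls.

## Working session

There is one attempt and no reset: what is moved stays moved. The work goes in short steps, each a Python script; the robot and the scene stay as the last script left them, time stands still between calls to the robot, and variables do not carry over. Pictures are saved under pics/ and viewed, at most 13 in all, crops included, and the job is handed in when it is done.

```bash
mkdir -p pics; python3 - <<'E'
from workcell import env
import cv2,numpy as np
ims=[]
for n in ("top","side"):
    f=env.grab_frame(n); cv2.imwrite(f"pics/{n}0.png",f["image"])
    print(n,f["fx"],f["fy"],f["cx"],f["cy"],f["position"],f["orientation"],[k for k in f])
    for t in ("bar","holder","keeper_handle","keeper"):
        for d in env.search_frame(f,t)[:4]: print(t,np.round(d["xyz"],4),round(d["score"],2))
print(env.read_state())
E
```

```text
top 452.0148687635269 452.0148687635269 317.1607919599309 239.44874235317607 [0.34052579 0.05837629 0.93025285] [  9.94128918   0.96986822 -89.50955498] ['image', 'fx', 'fy', 'cx', 'cy', 'position', 'orientation', 'shot']
bar [0.359  0.438  0.0121] 0.97
bar [0.4636 0.3128 0.0151] 0.79
bar [0.5391 0.4657 0.0126] 0.78
bar [0.3413 0.2702 0.0148] 0.6
holder [0.5715 0.073  0.0082] 0.93
keeper_handle [0.6028 0.1557 0.2178] 0.61
keeper [0.608  0.158  0.2156] 0.91
side 445.35897371616505 445.35897371616505 318.2727047695056 234.69152185006533 [0.28523169 0.69549795 0.69684033] [  48.05137894    0.62760921 -162.44305859] ['image', 'fx', 'fy', 'cx', 'cy', 'position', 'orientation', 'shot']
bar [0.4653 0.3233 0.016 ] 0.86
bar [0.5339 0.4724 0.0086] 0.71
bar [0.3659 0.4326 0.0135] 0.69
bar [0.3395 0.2806 0.0141] 0.64
holder [0.5788 0.1111 0.0043] 0.68
keeper_handle [0.6022 0.1575 0.2028] 0.93
keeper [0.6026 0.1578 0.2064] 0.7
{'clock': 0.5, 'joint_positions': array([-6.14447652e+01,  2.20440834e+01,  4.48859330e-01, -1.46608434e-03,
       -6.84091779e+01, -1.48168677e+01]), 'qvel': array([-0.15199301, -0.02284712,  0.12134903, -0.05860124, -0.04446281,
        0.0253977 ]), 'joint_torque': array([-2.93887315e-04, -3.90073228e+01,  1.87448555e+01,  4.22082514e+00,
        1.50268141e-02, -4.89719275e-05]), 'position': array([ 0.14844929, -0.60707248,  0.22249514]), 'tool_rot': array([ 1.79995396e+02,  1.92139290e-04, -1.66262172e+02]), 'force': array([ 0.1966817 , -0.69423037,  0.78569222]), 'wrist_torque': array([-0.02902925,  0.04505414, -0.08316602]), 'finger_force': 0.0, 'opening': 1.0009841019669161}
```

View pics/top0.png

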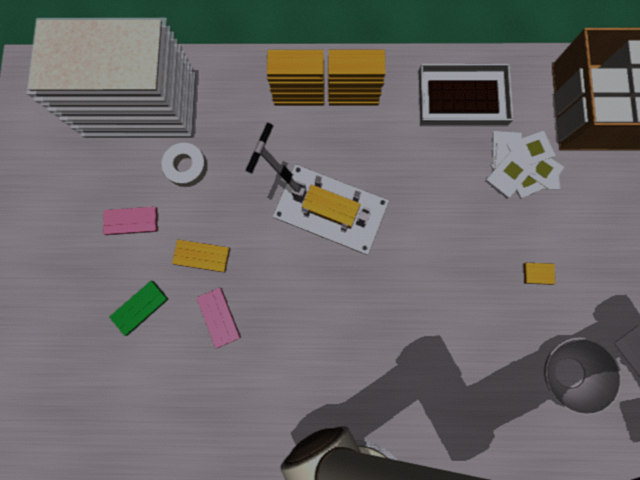

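View pics/side0.png

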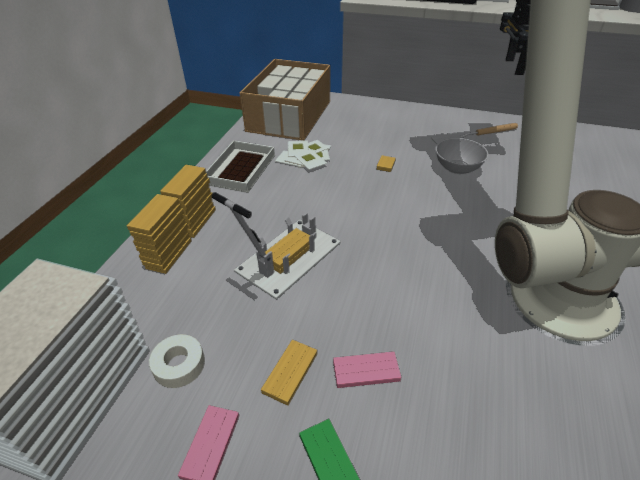

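Top view: the candidates are a gold bar at (200,256), the mini bar at (540,273), pink bars at (130,220) and (218,318), a green bar at (138,308), the gold stacks at (296,75) and (356,75), and the bars in the holder at (331,205). By the description I choose (200,256). The hinge is on the left at about (300,190), the catch at about (365,215), and the arm leans to the upper left with its handle at (260,147).

```bash
cat > h.py <<'E'
from workcell import env
import cv2,numpy as np
from scipy.spatial.transform import Rotation as Ro
def ray(f,uv):
    uv=np.atleast_2d(uv).astype(float)
    d=np.c_[(uv[:,0]-f["cx"])/f["fx"],-(uv[:,1]-f["cy"])/f["fy"],-np.ones(len(uv))]
    return Ro.from_euler("xyz",f["orientation"],degrees=True).apply(d)
def plane(f,uv,z):
    d=ray(f,uv); p=np.array(f["position"]); return p+d*((z-p[2])/d[:,2])[:,None]
def proj(f,P):
    c=Ro.from_euler("xyz",f["orientation"],degrees=True).inv().apply(np.atleast_2d(P)-f["position"])
    return np.c_[f["cx"]+f["fx"]*c[:,0]/-c[:,2],f["cy"]-f["fy"]*c[:,1]/-c[:,2]]
def rect(f,mask,z):
    "footprint of a mask on plane z: centre, sides, direction of the long side (deg)"
    c=max(cv2.findContours(mask.astype(np.uint8),cv2.RETR_EXTERNAL,cv2.CHAIN_APPROX_NONE)[0],key=cv2.contourArea)[:,0]
    (cx,cy),(w,h),a=cv2.minAreaRect((plane(f,c,z)[:,:2]*1000).astype(np.float32))
    return np.array([cx,cy])/1000,(w,h),(a if w>h else a+90)
def hworld(o,yaw,P): # holder frame (mm) -> world m
    return np.r_[o,0]+Ro.from_euler("z",yaw,degrees=True).apply(np.array(P)/1000)
E
python3 - <<'E'
from h import *
f=env.grab_frame("top")
for t in ("bar","holder"):
    for d in env.trace(f,t)[:5]:
        print(t,round(d["score"],2),np.argwhere(d["mask"]).mean(0)[::-1].round(),rect(f,d["mask"],.014 if t=="bar" else .008))
I=f["image"]
a=cv2.resize(I[225:285,160:240],(400,300),interpolation=cv2.INTER_CUBIC);b=cv2.resize(I[115:265,235:400],(660,600),interpolation=cv2.INTER_CUBIC)
cv2.imwrite("pics/c1.png",a);cv2.imwrite("pics/c2.png",b)
E
```

```text
bar 0.78 [139. 308.] (array([0.3593266, 0.4343815]), (54.55043029785156, 112.02865600585938), 132.44135665893555)
bar 0.7 [218. 317.] (array([0.34266315, 0.27313257]), (110.21025848388672, 54.9346809387207), 23.346912384033203)
bar 0.7 [130. 221.] (array([0.53906702, 0.46642911]), (58.118324279785156, 113.03240203857422), 94.01206874847412)
bar 0.66 [202. 256.] (array([0.46673587, 0.31347656]), (113.20536804199219, 55.111751556396484), 81.482666015625)
holder 0.59 [322. 202.] (array([0.59961267, 0.09242834]), (337.26861572265625, 164.25198364257812), 55.3709602355957)
```

View pics/c1.png

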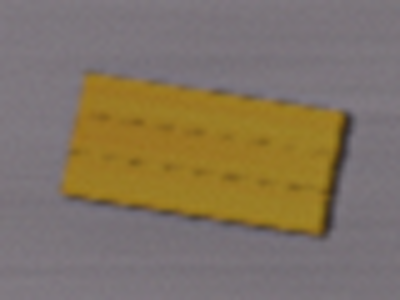

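View pics/c2.png

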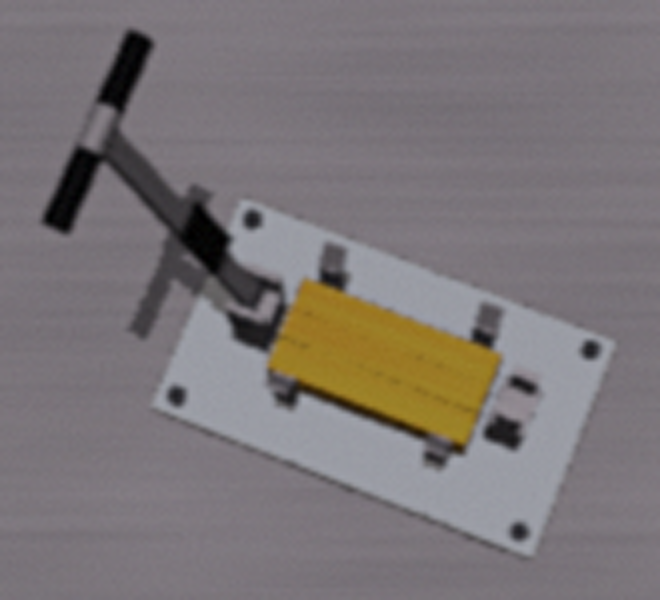

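The crop shows a plain gold bar. It measures about 113 x 55 mm, so it is full size and not the mini bar. The holder plate corners in the crop are at (238,198), (614,343), (533,556) and (153,408), with the hinge at the left end.

```bash
cat >> h.py <<'E'
def gold(f,guess,z):
    hsv=cv2.cvtColor(f["image"],cv2.COLOR_BGR2HSV); m=cv2.inRange(hsv,(15,120,60),(32,255,255))
    n,l,s,c=cv2.connectedComponentsWithStats(m); i=1+np.argmin(np.linalg.norm(c[1:]-proj(f,guess)[0]+1e4*(s[1:,4:5]<300),axis=1))
    return rect(f,l==i,z)
E
python3 - <<'E'
from h import *
f=env.grab_frame("top")
px=np.array([[238,198],[614,343],[533,556],[153,408]])/4.+[235-.4,115-.4]
P=plane(f,px,.008)[:,:2]; print(P.round(4),[np.linalg.norm(P[i]-P[i-1]).round(4) for i in range(4)])
o=P.mean(0); v=(P[0]+P[3]-P[1]-P[2]); yaw=np.degrees(np.arctan2(v[1],v[0]))-90
print("holder",o,yaw, "handle q=2",hworld(o,yaw,[0,72-176*np.cos(2),60+176*np.sin(2)]))
g=gold(f,[.4667,.3135,.014],.014); print("bar",g)
print("holder bars",gold(f,np.r_[o,.036],.036))
for a in (g[2],g[2]-180):
    q=env.inverse_kinematics([*g[0],.2],[180,0,a]); print(a,q)
a=g[2] if abs(env.inverse_kinematics([*g[0],.2],[180,0,g[2]])[5])<90 else g[2]-180
env.goto([*g[0],.22],[180,0,a])
f=env.grab_frame("wrist"); cv2.imwrite("pics/w1.png",f["image"]); print(f["position"],f["orientation"])
print(gold(f,[*g[0],.014],.014),a)
E
```

```text
[[ 0.6652  0.126 ]
 [ 0.5862 -0.0728]
 [ 0.4731 -0.0291]
 [ 0.5501  0.1686]] [np.float64(0.1227), np.float64(0.2139), np.float64(0.1212), np.float64(0.2122)]
holder [0.56863016 0.04818082] -21.47949171494089 handle q=2 [0.6218131  0.18333543 0.22003635]
bar (array([0.46670157, 0.3148909 ]), (110.18921661376953, 51.38292694091797), 81.56494903564453)
holder bars (array([0.56839905, 0.04831311]), (108.26870727539062, 54.14921569824219), 68.50422668457031)
81.56494903564453 [ 50.49754188  17.02997674 -10.39386373   0.         -62.57615953
 121.06740716]
-98.43505096435547 [ 50.49754188  17.02997674 -10.39386373   0.         -62.57615953
 -58.93259284]
[0.45610294 0.24126672 0.38145827] [-1.56404059e+01  3.30156732e-02  1.71472990e+02]
(array([0.46599112, 0.31576367]), (108.25309753417969, 51.451107025146484), 81.4748764038086) -98.43505096435547
```

View pics/w1.png

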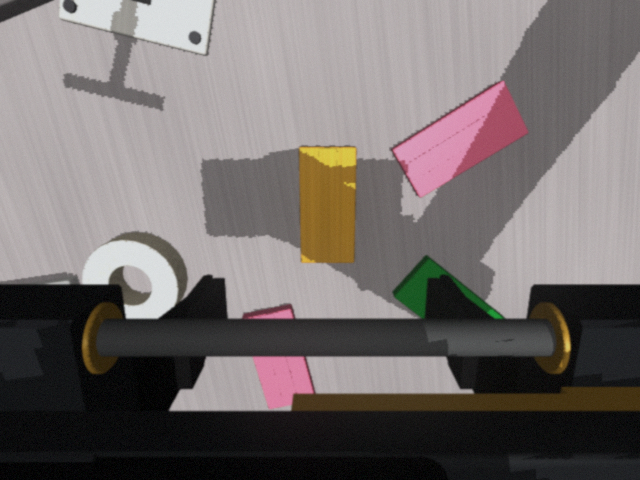

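The wrist view shows the gold bar at (328,205) directly under the gripper. It agrees with the top view to 1 mm, so I'll pick it up.

```bash
cat >> h.py <<'E'
HO=np.array([.5685,.0482]); HY=-21.5
E
python3 - <<'E'
from h import *
b=[.4663,.3153]; a=81.5-180
env.move_straight([*b,.05],[180,0,a],rate=.2)
print(env.move_straight([*b,.004],rate=.06,force_limit=8))
z0=env.read_state()["position"][2]
env.gripper_to(.4,25); s=env.read_state(); print("z0",z0,s["opening"]*87,s["finger_force"])
env.move_straight([*b,.12],rate=.15)
yaw=HY+90-180
env.goto(hworld(HO,HY,[-170,0,125]),[180,0,yaw])
env.move_straight(hworld(HO,HY,[0,0,125]),rate=.2)
s=env.read_state(); print(s["clock"],s["opening"]*87,s["finger_force"],s["position"],s["tool_rot"])
f=env.grab_frame("wrist"); cv2.imwrite("pics/w2.png",f["image"])
f=env.grab_frame("top"); cv2.imwrite("pics/t2.png",f["image"])
E
```

```text
False
z0 0.0041979102627713975 51.700919053609965 25.000044107437134
9.5417 51.68469712566415 24.999611377716064 [0.5677173  0.04859627 0.12454706] [ 1.79930699e+02 -3.76501057e-02 -1.11462253e+02]
```

View pics/w2.png

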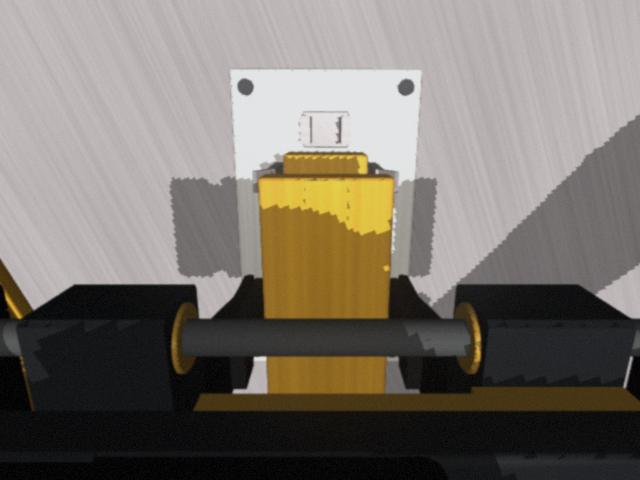

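The wrist view shows the held bar squarely over the stack: held end (260..393,178), stack end (285..367,154), plate corners (231,70) and (421,70). I'll check the lateral offset in numbers.

```bash
python3 - <<'E'
from h import *
f=env.grab_frame("wrist")
R=Ro.from_euler("z",HY,degrees=True).inv()
for n,uv,z in (("plate",[[231,70],[421,70]],.008),("stack",[[285,153.5],[367,153.5]],.036),("held",[[260,178],[393,178]],.1245-.004+.014)):
    p=R.apply(plane(f,uv,z)-np.r_[HO,0])*1000; print(n,p.round(1).tolist())
p=env.read_state()["position"]; print("tcp",R.apply(p-np.r_[HO,0])*1000)
E
```

```text
plate [[60.1, -106.2, 8.0], [-61.9, -106.2, 8.0]]
stack [[24.1, -55.5, 36.0], [-25.9, -55.5, 36.0]]
held [[23.9, -53.6, 134.5], [-26.1, -53.7, 134.5]]
tcp [ -0.87761386   0.20006352 125.25575841]
```

```bash
python3 - <<'E'
from h import *
R=Ro.from_euler("z",HY,degrees=True).inv()
st=lambda:(lambda s:print(round(s["clock"],1),(R.apply(s["position"]-np.r_[HO,0])*1000).round(1),s["force"].round(1),round(s["opening"]*87,1)))(env.read_state())
env.move_straight(hworld(HO,HY,[-.4,-1.2,70]),rate=.1); st()
print(env.move_straight(hworld(HO,HY,[-.4,-1.2,40.5]),rate=.03,force_limit=8)); st()
env.gripper_to(.85); env.dwell(.3); st()
env.move_straight(hworld(HO,HY,[-.4,-1.2,150]),rate=.2)
f=env.grab_frame("wrist"); cv2.imwrite("pics/w3.png",f["image"])
g=gold(f,hworld(HO,HY,[0,0,50]),.050); print(g,R.apply(np.r_[g[0]-HO,0])*1000)
env.goto(hworld(HO,HY,[-150,-20,250]),[180,0,HY])
f=env.grab_frame("top"); g=gold(f,hworld(HO,HY,[0,0,50]),.050); print(g,R.apply(np.r_[g[0]-HO,0])*1000)
for d in env.trace(f,"keeper_handle")[:2]:
    print(d["score"],np.argwhere(d["mask"]).mean(0)[::-1])
for q in (1.9,2,2.1): print(q,proj(f,hworld(HO,HY,[0,72-176*np.cos(q),60+176*np.sin(q)])))
cv2.imwrite("pics/t3.png",cv2.resize(f["image"][100:280,220:460],(800,600)))
for y in (HY,HY-180,HY+180): print(y,env.inverse_kinematics(hworld(HO,HY,[-28,145,260]),[180,0,y]))
E
```

```text
10.4 [-0.  -0.9 70.4] [-0.4  0.2 -0.4] 51.3
False
11.5 [-0.2 -1.1 40.7] [-0.8  0.1 -1.9] 51.6
12.5 [-0.4 -1.2 40.5] [ 0.2  0.4 -0.4] 74.1
(array([0.56776331, 0.04696716]), (111.15774536132812, 51.85914993286133), 68.43531036376953) [-0.23359711 -1.4170525   0.        ]
(array([0.55287146, 0.00546636]), (28.030439376831055, 61.48283386230469), 179.88180541992188) [  1.12086393 -45.48801018   0.        ]
1.9 [[259.04311073 148.00156126]]
2 [[250.57881548 146.01516784]]
2.1 [[242.85640282 144.58340985]]
-21.5 [ 3.27721773e+01  2.09127811e+01  4.12533402e+00  2.54444375e-14
 -7.32125530e+01  3.57278227e+01]
-201.5 [ 3.27721773e+01  2.09127811e+01  4.12533402e+00 -2.54444375e-14
 -7.32125530e+01 -1.44272177e+02]
158.5 [ 3.27721773e+01  2.09127811e+01  4.12533402e+00 -2.54444375e-14
 -7.32125530e+01 -1.44272177e+02]
```

View pics/t3.png

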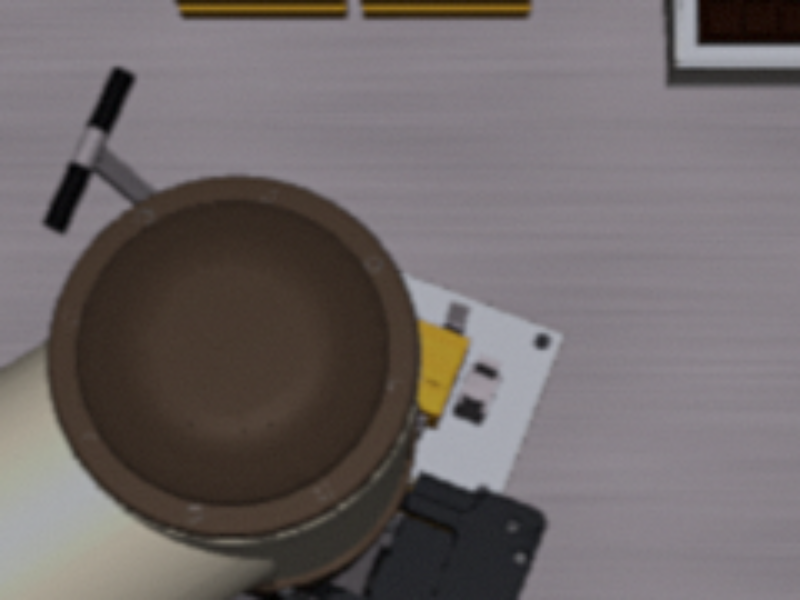

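View pics/w3.png

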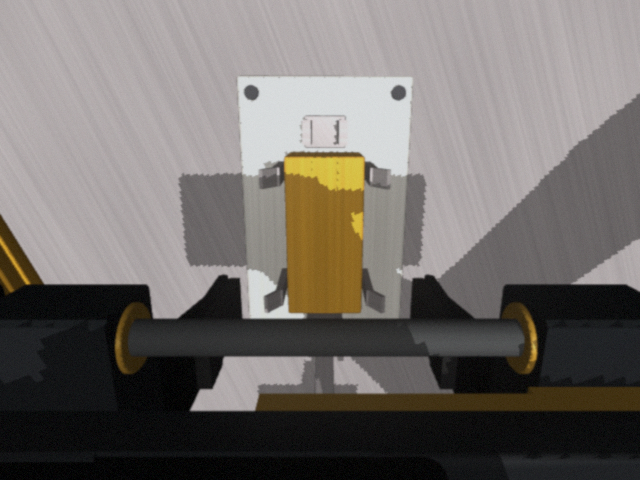

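The bar lies flat (111 x 52 mm at z = 50 mm) and centred between the guides. The handle middle is at crop (90,147), which is image (247,144) and gives q ≈ 2.05. Next I'll pinch the handle on its -x side and swing it over.

```bash
python3 - <<'E'
from h import *
R=Ro.from_euler("z",HY,degrees=True).inv()
def st(t=""):
    s=env.read_state(); print(t,round(s["clock"],1),(R.apply(s["position"]-np.r_[HO,0])*1000).round(1),s["force"].round(1),round(s["opening"]*87,1),s["finger_force"].round(1))
f=env.grab_frame("side"); print("side handle seen ~(232,205); predicted",proj(f,hworld(HO,HY,[0,72-176*np.cos(2.05),60+176*np.sin(2.05)])))
P=lambda q,dz=0:hworld(HO,HY,[-28.5,72-176*np.cos(q),60+176*np.sin(q)-19+dz])
env.gripper_to(1.0)
env.goto(P(2.05,75),[180,0,HY])
print(env.move_straight(P(2.05),rate=.1,force_limit=6)); st("down")
env.gripper_to(0.05,15); st("pinched")
if 9<env.read_state()["opening"]*87<16:
    for q in np.linspace(2.05,0,15)[1:]:
        env.move_straight(P(q),rate=.12); s=env.read_state()
        if np.linalg.norm(s["force"])>30: st("FORCE"); break
    st(f"q={q:.2f}")
    f=env.grab_frame("top"); cv2.imwrite("pics/t4.png",cv2.resize(f["image"][100:280,220:460],(800,600)))
    f=env.grab_frame("side"); cv2.imwrite("pics/s4.png",cv2.resize(f["image"][160:340,200:440],(800,600)))
E
```

```text
side handle seen ~(232,205); predicted [[220.54435083 216.27005684]]
FalseTraceback (most recent call last):
  File "<stdin>", line 9, in <module>
  File "<stdin>", line 4, in st
AttributeError: 'float' object has no attribute 'round'
```

The first picture had q ≈ 1.9, so my move to the waypoint seems to have nudged the arm to about 2.05. I'll look at it from the side now, before pinching.

```bash
python3 - <<'E'
from h import *
f=env.grab_frame("side"); s=env.read_state(); print(s["clock"],s["position"],s["force"],s["opening"])
I=f["image"].copy()
for q in (1.9,2.05,2.2):
    u=proj(f,[hworld(HO,HY,[x,72-176*np.cos(q),60+176*np.sin(q)]) for x in (-44,44)]); print(q,u.round())
cv2.imwrite("pics/s4.png",cv2.resize(I[120:300,150:390],(800,600)))
E
```

```text
17.05 [0.59861515 0.20132823 0.19826752] [-0.30833828 -0.38507347  0.02559613] 0.9985931102991684
1.9 [[248. 215.]
 [213. 195.]]
2.05 [[238. 227.]
 [204. 206.]]
2.2 [[230. 240.]
 [195. 219.]]
```

View pics/s4.png

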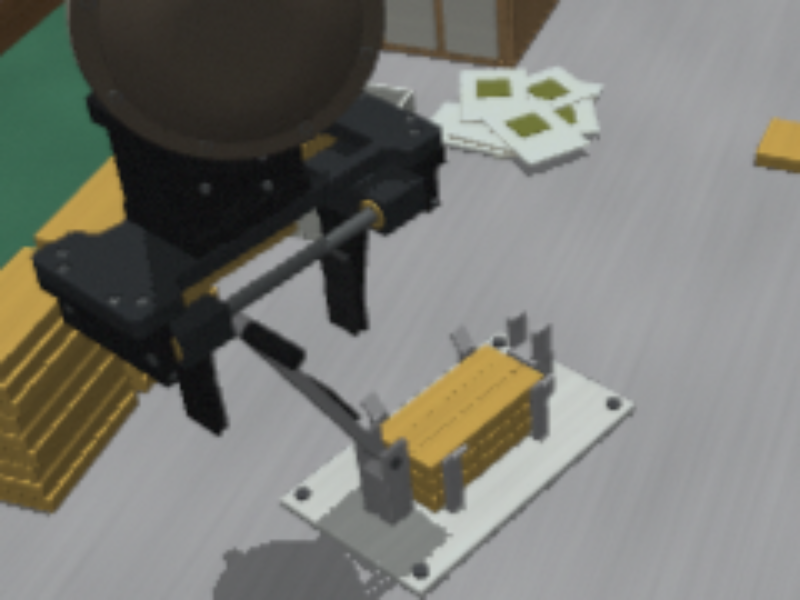

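The side view shows the near handle end at crop (302,355), which is image (241,226). That matches q ≈ 2.03, with the handle between the open fingers and the bar seated between the guides. I'll carry on.

```bash
cat >> h.py <<'E'
Ri=Ro.from_euler("z",HY,degrees=True).inv()
def st(t=""):
    s=env.read_state(); print(t,round(s["clock"],1),(Ri.apply(s["position"]-np.r_[HO,0])*1000).round(1),s["force"].round(1),round(s["opening"]*87,1),round(float(s["finger_force"]),1),flush=True); return s
P=lambda q,dz=0:hworld(HO,HY,[-28.5,72-176*np.cos(q),60+176*np.sin(q)-19+dz])
E
python3 - <<'E'
from h import *
env.gripper_to(0.05,15); s=st("pinched")
if 9<s["opening"]*87<16:
    for q in np.linspace(2.04,0,15)[1:]:
        env.move_straight(P(q),rate=.12); s=st(f"q={q:.2f}")
        if np.linalg.norm(s["force"])>30: print("FORCE"); break
    f=env.grab_frame("side"); cv2.imwrite("pics/s5.png",cv2.resize(f["image"][120:300,150:390],(800,600)))
E
```

```text
pinched 18.2 [-28.4 153.6 197.3] [0.4 0.5 0.4] 11.5 15.0
q=1.89 18.6 [-28.5 127.6 208.9] [-2.2  1.6  5. ] 11.3 15.0
q=1.75 19.0 [-28.5 102.8 215.1] [-3.1  1.7  6.8] 11.5 15.0
q=1.60 19.4 [-28.6  76.9 217.3] [-3.9  0.4  7.3] 11.5 15.0
q=1.46 19.7 [-28.7  51.1 215.5] [-3.3 -1.   5.7] 11.3 15.0
q=1.31 20.1 [-28.8  26.2 210.2] [-2.3 -0.7  1.7] 11.3 15.0
q=1.17 20.5 [-28.8   2.4 201.8] [-1.7  0.2 -2.1] 11.9 15.0
q=1.02 20.8 [-28.7 -20.2 190.4] [-1.   1.9 -4.2] 11.1 15.0
q=0.87 21.2 [-28.5 -40.8 175.8] [-0.6  1.7 -3.3] 11.5 15.0
q=0.73 21.6 [-28.4 -59.2 158.3] [-1.7  1.4 -3.5] 11.7 15.0
q=0.58 21.9 [-28.3 -74.8 138. ] [-0.2  1.9 -1.8] 11.5 15.0
q=0.44 22.3 [-28.4 -87.3 115.6] [-0.1  1.7 -2.3] 11.1 15.0
q=0.29 22.7 [-28.4 -96.3  91.9] [-0.7  2.3 -2.1] 11.1 15.0
q=0.15 23.0 [ -28.4 -102.    66.9] [-0.   2.4 -2.3] 11.4 15.0
q=0.00 23.4 [ -28.4 -104.    41.3] [ 0.   1.3 -2.5] 11.4 15.0
```

View pics/s5.png

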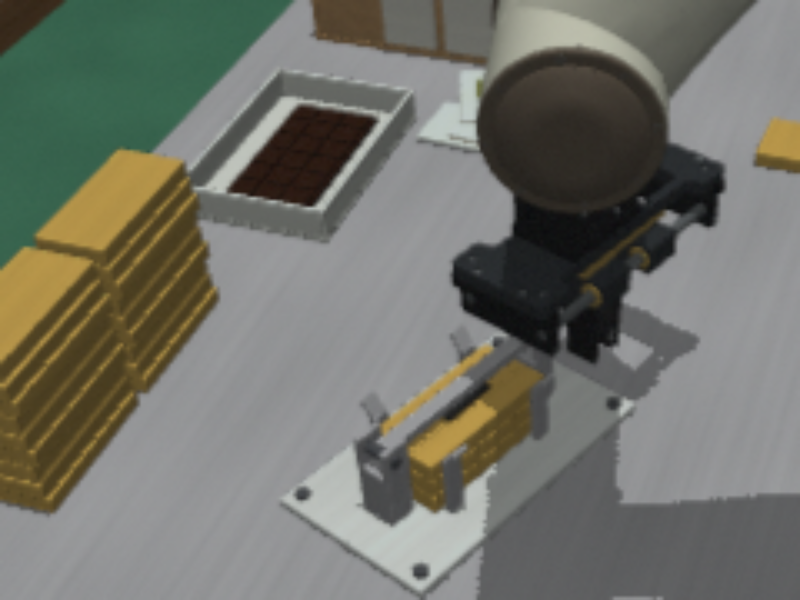

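The arm lies level over the stack. I'll press it down until the stop resists, let go, and then check the height by touching the handle with shut fingers.

```bash
python3 - <<'E'
from h import *
print(env.move_straight(P(0,-5),rate=.02,force_limit=10)); st("pressed")
env.gripper_to(.5); st("open")
env.move_straight(P(0,60),rate=.15)
env.gripper_to(0)
env.move_straight(P(0,30),rate=.15)   # tip at z 71
print(env.move_straight(P(0,18),rate=.02,force_limit=10)); st("touch (tip 66 if closed)")
env.move_straight(P(0,160),rate=.15)
env.goto(hworld(HO,HY,[-150,-200,260]),[180,0,HY]); env.dwell(.3); st("away")
fs=[env.grab_frame(n) for n in ("top","side")]
for q in (0,.05): print(q,[proj(f,[hworld(HO,HY,[x,72-176*np.cos(q),60+176*np.sin(q)]) for x in (-44,44)]).round(1).tolist() for f in fs])
cv2.imwrite("pics/e.png",np.hstack([cv2.resize(fs[0]["image"][150:270,260:420],(400,300)),cv2.resize(fs[1]["image"][200:300,225:358],(400,300))]))
E
```

```text
True
pressed 23.7 [ -28.4 -104.    39.2] [-1.   0.1  3.7] 11.5 15.1
open 24.5 [ -29.9 -104.6   37.7] [1.2 0.1 0.4] 43.5 0.0
True
touch (tip 66 if closed) 26.8 [ -27.8 -103.6   66.1] [-1.3  1.6  8.7] 0.2 3.4
away 28.9 [-149.6 -199.6  259.4] [-0.4  0.6  0.1] 0.6 0.0
0 [[[372.0, 241.5], [387.8, 200.8]], [[332.6, 220.4], [302.5, 205.2]]]
0.05 [[[372.3, 240.7], [388.3, 199.6]], [[332.6, 217.4], [302.3, 202.2]]]
```

View pics/e.png

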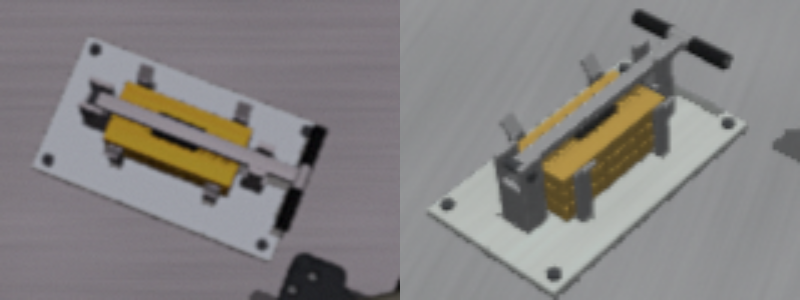

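Both views show the arm down in the catch over the seated bar, with the robot clear. Touch found the handle top at 66.1 mm, against 66 mm expected when closed.

```bash
python3 -c "
from workcell import env
print(env.close_job())"
```

```text
the job is handed in; nothing more can be done
None
```

The gold bar lies flat on the two bars in the holder, the hold-down arm is closed fully down in its catch and released, and I handed the job in at about 29 s; the move after placing the bar seems to have nudged the arm from about 1.9 to 2.05 rad before I pinched it.

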